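# Unlock the length stop, slide it to its click and hold it

### The arm

A 7-joint arm with a two-finger parallel gripper is mounted at the origin on a cart in front of the work surface, level with it; the furniture and walls round the work are solid. World frame = base frame: x ahead of the robot, y to its left, z up, the work surface at z = 0. Lengths are in m, angles in rad, forces in N, time in s.
With the tool pointing down it reaches from about 0.4 to 0.9 m from the base axis. Payload 5.5 kg.
Tool frame: the origin (TCP) lies between the finger pads; the fingertips stand 11 mm ahead of it and the grasp point (between the pads) lies 8 mm behind it; z points along the fingers, y is the line along which they close (so a half turn about z gives the same grasp; the last joint's range is limited). The gripper opens to 85 mm and grips with 20 to 120 N. Pads are 22 mm wide; open, the fingers measure 114 mm over their backs; the gripper's body (76 mm by 85 mm) begins 54 mm behind the grasp point. The pads swing forward as they close: fully open they stand 13 mm farther back than shut.
Start: joints at [-0.941, 0.501, -0.427, 1.55, 0.221, 1.138, -0.21], TCP at [0.233, 0.607, 0.242] pointing down, gripper open.
Joint ranges: [-2.88, 2.88], [-0.31, 2.03], [-1.54, 1.56], [0.2, 2.42], [-1.41, 4.55], [0.19, 2.02], [-2.57, 2.57]. Speed limits (rad/s): [2.57, 2.57, 3.14, 3.14, 3.14, 3.14, 3.14].

### API

Orientations are given as a rotation vector (axis times angle).
In Python, from bench import env gives the robot as it stands.
- The arm moves only by the tool servo_tool, never from a script. Its argument "commands" is one flat list of numbers, 7 for each row, row after row: the shift along the tool's x, y, z in cm, then the turn, a rotation vector about the tool's x, y, z in degrees, then the finger opening in cm, from 0 to 8.54. In form: [x, y, z, wx, wy, wz, fingers, x, y, z, wx, wy, wz, fingers, ...]. A call has 1 to 10 rows; each row shifts and turns the commanded pose from where the row before left it, along the tool's axes as they then stand; what a row does not reach is not made up. A row lasts 1/8 s, in which the tool goes at most 62.5 mm and 10.7 degrees, less where a joint would pass 70% of its speed; a pose out of reach is approached as far as the arm can. A call with a gripper value outside its range is refused whole. The fingers move at their own pace and stop on an object; the grip force is fixed at half the most. Time passes only in rows, so rows that do not move let the fingers close. It gives the time, the measured TCP pose, the force, the opening and the grip force at its end, in the units of the state.
- env.observe(): the state, without advancing time (a new reading comes with each control period).
- env.capture(name): name is "scene" or "top" or "wrist"; returns a dict with "pixels" (480x640x3 uint8, blue, green, red), "depth" (480x640 float32, m along the optical axis (not along the pixel's ray), 0 where there is no reading), "fov_y" (degrees; the focal length in pixels is half the picture's height over the tangent of half this angle, whatever the lens; pixels are square), "cx", "cy" (the principal point, pixels), "R" (3x3) and "t" (3): a world point X has camera coordinates R X + t; the wrist camera has in their place "T_tool_cam" (4x4, takes a point from camera to tool coordinates, whose origin is the TCP and whose axes are the flange's). Camera axes: x right, y down, z forward; pixel columns grow to the right and rows downward; lengths in m; the calibration is good to about 2 mm. A picture is of the moment at which its call begins: read the wrist's pose just before it.
- env.close_job(): hands the job in; it is judged then, once.
The state is a dict: "time_s": time; "joints": joint angles; "qvel": joint speeds; "effort": joint torques, N m; "position": TCP position; "ee_rot": TCP orientation; "force": force on the tool from outside, world axes, zero at the start; "torque": the same for the moment, N m; "gripper_width": finger opening in m; "grip_force": force on a finger pad.
Only numpy, scipy, OpenCV 4.12 (cv2) and the standard library are available. Lean on these libraries where they do the work, as an engineer would, in place of code of your own. Each camera call takes 0.05 s, during which the arm holds its last target. There are 200 camera calls.

### The job

Pull the red transport lock of the length stop out to its end stop, then take the black handle of the stop slide and slide it along the rails to the robot's left until the ball detent drops into its notch. Stop at that click, do not run the slide on to the far end of the rails, and finish while still gripping the handle and holding the slide still in the notch, so that a colleague can tighten it. Leave everything else on the bench alone.

Things in the scene. Friction and masses are not known exactly. Their poses are not given: they have to be found in the camera images.
- stop_bed: Fixed green-painted bed 250 x 340 x 12 mm with two steel rails along y, tops 30 mm high. Origin: on the bench, on the rails' centre line, mid-length. x points away from the robot, y along the rails to its left; turned up to 0.3 rad. A grey slide, 70 x 70 mm, top 54 mm high, runs on the rails; its stop arm reaches to x +105 mm. It starts parked at the right end (-y), blocked by the lock blade.
- lock_travel (a joint): Travel of the lock, 0 locked to 0.032 m at its end stop (open), along the bed's -x (towards the robot). Its steel blade lies across the slide's path on its +y side and clears it from about 0.026 m. Friction about 2 N; it stays where it is left. It starts at 0 to 0.005 m.
- transport_lock: Transport lock: a red ribbed grip standing on the steel lock blade, on the robot's side of the rails: 18 mm (x) by 20 mm (y), from 41 to 91 mm high. Origin on the grip's centre line at bench height; axes as the bed. Locked, it is at x -85, y -60 mm on the bed. Free for fingers on both y sides.
- slide_travel (a joint): Travel of the slide, 0 parked to 0.205 m at the far end, along the bed's +y. The notch is hidden under it at 0.060 to 0.130 m, elsewhere each time: feel for it. Friction about 2 N. Over the last 7 mm the slide is drawn in, with up to about 5 N; past the middle it is drawn back by 5 N or more, fading over 7 mm. Left free within about 4 mm of the middle it centres itself.
- stop_slide: The slide with its black upright handle, 20 mm (x) by 36 mm (y), from 54 to 99 mm high. Origin on the handle's centre line at bench height; axes as the bed. Parked, it is at x 0, y -93 mm on the bed. Take the handle across the rails, fingers on its two x sides: a brass bush 16 mm thick, 70 mm high, with the detent pin stands 11 mm behind it (-y).
- detent_pin (a joint): Drop of the weighted detent pin with its ball foot and orange head (12 mm across, on the brass bush behind the handle): about 0 while the ball rides on the strip, about 0.004 m in the middle of the notch, below 0.0022 m when more than about 3 mm off the middle.
- nut_tin: open ribbed tin 71 mm wide, 80 mm high, bystander, origin under it
- pliers: pliers with red grips, bystander, origin under them
- angle_offcut: 120 mm offcut of steel angle, bystander, origin under it
- bolt_a: steel bolt standing on its head, 53 mm, bystander, origin under it

How it is judged:
By the outcome, as a careful person would: the job done as asked, in the order asked, and still so for the second after the job is handed in, while the arm keeps its last pose, push and grip.
It also fails if it takes over 67 s, if anything falls off the work surface, if the arm or the gripper's body presses on something with over 40 N, if the wrist force passes 120 N, or if a joint passes its speed limit or range.

## Working session

There is one attempt and no reset: what is moved stays moved. The work goes in short steps, Python scripts to look and compute and a tool call to move; the robot and the scene stay as the last step left them, time stands still between calls to the robot, and variables do not carry over. Pictures are saved under pics/ and viewed, at most 10 in all, crops included, and the job is handed in when it is done.

Besides the shell and the picture viewer there is one more tool, called after "Call:" in YAML: its name, and indented under it one key for each argument. servo_tool: Moves the arm, as the interface text tells. Its arguments: {"type":"object","properties":{"commands":{"type":"array"}},"required":["commands"]}

```bash
mkdir -p pics; cat > h.py <<'E'
import numpy as np, cv2, pickle
from bench import env
from scipy.spatial.transform import Rotation as Ro
def cap(n,tag):
    s=env.observe(); c=env.capture(n)
    f=240/np.tan(np.radians(c["fov_y"])/2)
    if n=="wrist":
        T=np.eye(4);T[:3,:3]=Ro.from_rotvec(s["ee_rot"]).as_matrix();T[:3,3]=s["position"]
        M=T@c["T_tool_cam"]
    else:
        M=np.eye(4);M[:3,:3]=np.array(c["R"]).T;M[:3,3]=-np.array(c["R"]).T@np.array(c["t"])
    c["M"]=M;c["f"]=f
    pickle.dump(c,open(f"pics/{tag}.pkl","wb")); cv2.imwrite(f"pics/{tag}.png",c["pixels"]); return c
def load(tag): return pickle.load(open(f"pics/{tag}.pkl","rb"))
def ray(c,u,v):
    d=c["M"][:3,:3]@np.array([(u-c["cx"])/c["f"],(v-c["cy"])/c["f"],1]); return c["M"][:3,3],d
def pt(c,u,v):
    z=np.median(c["depth"][v-1:v+2,u-1:u+2]); o,d=ray(c,u,v); return o+z*d
def atz(c,u,v,z):
    o,d=ray(c,u,v); return o+d*(z-o[2])/d[2]
def tri(c1,p1,c2,p2):
    A=[];b=[]
    for c,p in((c1,p1),(c2,p2)):
        o,d=ray(c,*p);d=d/np.linalg.norm(d);P=np.eye(3)-np.outer(d,d);A.append(P);b.append(P@o)
    return np.linalg.lstsq(np.vstack(A),np.hstack(b),rcond=None)[0]
E
python3 - <<'E'
from h import *
s=env.observe();print(s)
for n in("top","scene"):
    c=cap(n,n+"0");print(n,c["M"].round(3),c["f"],c["cx"],c["cy"])
E
```

```text
{'time_s': 0.0, 'joints': array([-0.94076606,  0.50182401, -0.42674846,  1.551445  ,  0.22078243,
        1.13828376, -0.21031205]), 'qvel': array([ 0.00146106,  0.00050537, -0.00019634, -0.00145084, -0.00048622,
       -0.00038685, -0.00090167]), 'effort': array([ 5.79410626e-04, -5.69537151e+01, -5.81576005e+00, -2.80931085e+01,
        1.06383159e-02,  1.23171072e-02, -7.17517352e-07]), 'position': array([0.23295149, 0.60611218, 0.24127256]), 'ee_rot': array([-5.72920510e-01, -3.08849457e+00,  2.93564693e-03]), 'force': array([-0.18205236, -0.37539372, -0.47859744]), 'torque': array([-0.00558026, -0.00955139, -0.02068366]), 'grip_force': 0.0, 'gripper_width': 0.08526964236875786}
top [[-0.028 -0.991  0.131  0.37 ]
 [-1.     0.029  0.007 -0.046]
 [-0.011 -0.131 -0.991  1.673]
 [ 0.     0.     0.     1.   ]] 615.9483712774808 319.20413650878663 234.9665725685
scene [[ 6.640e-01  6.480e-01 -3.720e-01  1.066e+00]
 [ 7.480e-01 -5.770e-01  3.290e-01 -4.760e-01]
 [-1.000e-03 -4.970e-01 -8.680e-01  1.137e+00]
 [ 0.000e+00  0.000e+00  0.000e+00  1.000e+00]] 507.60988026228614 329.1469234829879 245.26832338497766
```

View pics/top0.png

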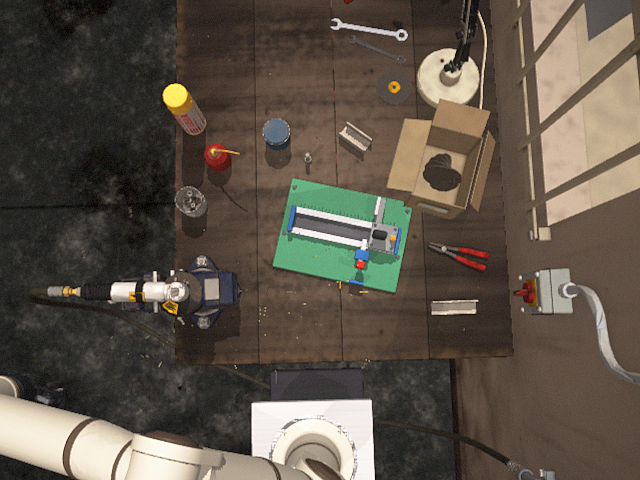

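View pics/scene0.png

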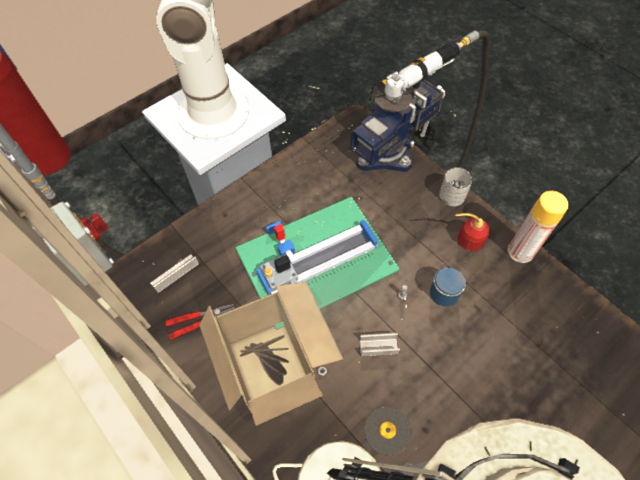

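The top view shows the red lock at about (360,266), black handle (379,236) and orange pin (394,237). The scene view has the lock at about (280,232), handle (282,263) and pin (268,270). I'll enlarge both.

```bash
python3 - <<'E'
from h import *
a=load("top0");b=load("scene0")
A=cv2.resize(a["pixels"][215:290,335:410],None,fx=5,fy=5,interpolation=2)
B=cv2.resize(b["pixels"][210:300,240:315],None,fx=5,fy=5,interpolation=2)
cv2.imwrite("pics/z.png",np.hstack([np.vstack([A,np.zeros((75,375,3),np.uint8)]),B]))
for n,u,v in(("lock",360,266),("hnd",379,236),("pin",394,237)):print(n,pt(a,u,v))
for n,u,v in(("lock",280,232),("hnd",282,263),("pin",268,270)):print(n,pt(b,u,v))
for p in((294,180),(274,266),(411,205),(391,292)):print(atz(a,*p,.012))
E
```

```text
lock [ 0.4964209  -0.13728573  0.08943381]
hnd [ 0.57201104 -0.18873419  0.09549374]
pin [ 0.56995302 -0.22877578  0.08212808]
lock [ 0.50729789 -0.14073121  0.08242072]
hnd [ 0.58349724 -0.19461419  0.09696587]
pin [ 0.56908061 -0.22645971  0.0817194 ]
[0.74494003 0.03108854 0.012     ]
[0.50930067 0.09053605 0.012     ]
[ 0.66547459 -0.28705549  0.012     ]
[ 0.43032758 -0.22225348  0.012     ]
```

View pics/z.png

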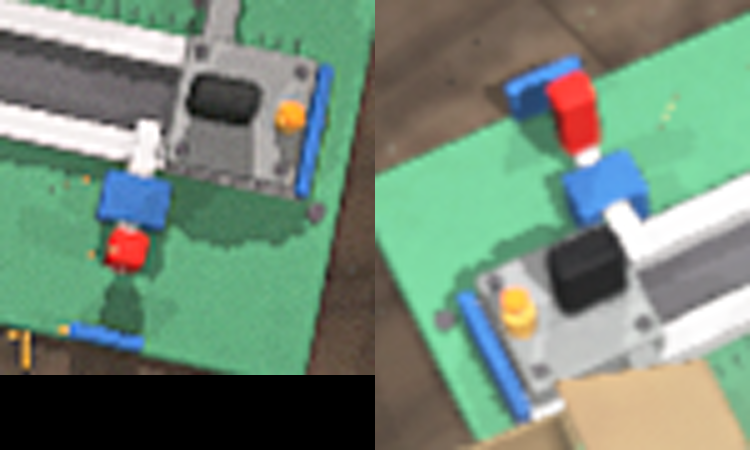

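```bash
cat >> h.py <<'E'
def go(p,yaw_y=None):
    """print tool-frame cm shift and degrees to bring TCP to p, tool straight down, tool y (mod pi) along angle"""
    s=env.observe();R=Ro.from_rotvec(s["ee_rot"]);P=s["position"]
    print("t",s["time_s"],"pos",P.round(4),"F",s["force"].round(1),"w",round(s["gripper_width"],4))
    if yaw_y is not None:
        best=None
        for k in(0,np.pi):
            y=np.array([np.cos(yaw_y+k),np.sin(yaw_y+k),0]);z=np.array([0,0,-1.]);x=np.cross(y,z)
            w=(R.inv()*Ro.from_matrix(np.c_[x,y,z])).as_rotvec(degrees=True); print("turn",w.round(2), "tooly",R.as_matrix()[:,1].round(3))
    print("shift cm (tool now)",(R.inv().apply(np.array(p)-P)*100).round(2))
E
python3 - <<'E'
from h import *
a=load("top0");b=load("scene0")
print("lock",tri(a,(360.6,263.6),b,(279,227.6)));print("hnd",tri(a,(379.4,234.4),b,(281.5,260)))
print("pin",tri(a,(393,238.3),b,(268,269)))
v,u=np.mgrid[0:480,0:640];z=a["depth"]
P=np.stack([(u-a["cx"])/a["f"]*z,(v-a["cy"])/a["f"]*z,z],-1)@a["M"][:3,:3].T+a["M"][:3,3]
H=np.zeros((14,14))
for i in range(14):
    for j in range(14):
        m=(z>0)&(abs(P[...,0]-(.25+.05*i))<.025)&(abs(P[...,1]-(.5-.07*j))<.035)
        H[i,j]=P[...,2][m].max() if m.any() else -1
print("rows x .25+.05i; cols y .5-.07j");print(H.round(2))
y=-.25+np.pi/2
go([.5,-.14,.2],y)
E
```

```text
lock [ 0.50223478 -0.13864301  0.09431589]
hnd [ 0.57604946 -0.19004176  0.09563466]
pin [ 0.56692772 -0.22548575  0.08220684]
rows x .25+.05i; cols y .5-.07j
[[ 0.69  0.72  0.74  0.75  0.01  0.18  0.04  0.01  0.01  0.08  0.01  0.01
   0.01  0.01]
 [-1.   -1.    0.01  0.01  0.01  0.18  0.07  0.11  0.01  0.01  0.01  0.01
   0.01  0.01]
 [-1.   -1.    0.13  0.04  0.02  0.17  0.11  0.12  0.11  0.01  0.01  0.01
   0.01  0.01]
 [ 0.08  0.25  0.25  0.25  0.2   0.16  0.16  0.13  0.01  0.01  0.01  0.01
   0.04  0.04]
 [ 0.25  0.26  0.26  0.26  0.19  0.19  0.17  0.17  0.1   0.1   0.02  0.02
   0.01  0.01]
 [-1.    0.17  0.19  0.19  0.14  0.18  0.14  0.02  0.02  0.13  0.02  0.02
   0.01  0.02]
 [-1.   -1.    0.01  0.04  0.01  0.01  0.02  0.04  0.09  0.08  0.1   0.05
   0.02  0.02]
 [-1.   -1.    0.01  0.01  0.01  0.01  0.05  0.13  0.04  0.04  0.11  0.06
   0.01  0.22]
 [-1.   -1.    0.09  0.09  0.01  0.01  0.05  0.06  0.04  0.04  0.06  0.2
   0.18  0.24]
 [-1.   -1.    0.08  0.09  0.01  0.01  0.02  0.02  0.03  0.02  0.19  0.21
   0.17  0.24]
 [-1.   -1.    0.01  0.01  0.01  0.01  0.01  0.02  0.02  0.01  0.18  0.21
   0.17  0.24]
 [-1.   -1.    0.01  0.08  0.16  0.17  0.01  0.06  0.01  0.03  0.17  0.21
   0.21  0.24]
 [-1.   -1.    0.01  0.07  0.09  0.01  0.08  0.08  0.07  0.04  0.04  0.2
   0.21  0.22]
 [-1.   -1.    0.23  0.23  0.01  0.01  0.08  0.08  0.01  0.04  0.01  0.01
   0.22  0.22]]
t 0.1 pos [0.2329 0.6062 0.2414] F [-1.2 -0.4  0.6] w 0.0855
turn [-0.1  -0.01 -6.69] tooly [ 0.359  0.933 -0.002]
turn [-1.0000e-02  1.5000e-01  1.7331e+02] tooly [ 0.359  0.933 -0.002]
shift cm (tool now) [-51.69 -60.07   4.24]
```

Call:
servo_tool:
  commands: [0,0,-4,0,0,0,8.5,0,0,-4,0,0,0,8.5,-2,-1.5,-4,0,0,0,8.5,-4.5,-3,0,0,0,0,8.5,-4.5,-3,0,0,0,0,8.5,-4.5,-3,0,0,0,0,8.5,-4.5,-3,0,0,0,0,8.5,-4.5,-3.2,0,0,0,0,8.5,-4.5,-3.5,0,0,0,0,8.5,-3.8,-3.8,0,0,0,0,8.5]

```text
time_s: 1.35
position: [0.454, 0.263, 0.3618]
ee_rot: [-0.574, -3.088, 0.001]
force: [-0.1, -0.0, -0.1]
gripper_width: 0.0851
grip_force: 0.0
```

Call:
servo_tool:
  commands: [-2.5,-4.3,0,0,0,0,8.5,-2.5,-4.3,0,0,0,0,8.5,-2.5,-4.3,0,0,0,0,8.5,-2.5,-4.3,0,0,0,0,8.5,-2.5,-4.3,1,0,0,0,8.5,-2.5,-4.3,3,0,0,0,8.5,-2,-4.3,4,0,0,-2,8.5,-1.5,-3.5,4,0,0,-2.7,8.5,0,-1.5,3,0,0,-2,8.5,0,0,0,0,0,0,8.5]

```text
time_s: 2.6
position: [0.4998, -0.1301, 0.2097]
ee_rot: [-0.396, -3.11, -0.0]
force: [-0.1, -0.2, 1.1]
gripper_width: 0.0849
grip_force: 0.0
```

```bash
python3 - <<'E'
from h import *
c=cap("wrist","w1");go([.500,-.138,.2],-.25+np.pi/2);print(c["f"],c["cx"],c["cy"],c["M"].round(3))
E
```

```text
t 2.65 pos [ 0.5017 -0.129   0.2116] F [-0.   0.5 -0.2] w 0.0851
turn [ 0.01 -0.16 -0.09] tooly [0.249 0.969 0.   ]
turn [-2.5000e-01 -1.0000e-02  1.7991e+02] tooly [0.249 0.969 0.   ]
shift cm (tool now) [-0.07 -0.91  1.16]
410.40001973948506 324.406172360494 244.16532439595917 [[ 0.25   0.936  0.249  0.437]
 [ 0.968 -0.242 -0.066 -0.113]
 [-0.001  0.257 -0.966  0.341]
 [ 0.     0.     0.     1.   ]]
```

View pics/w1.png

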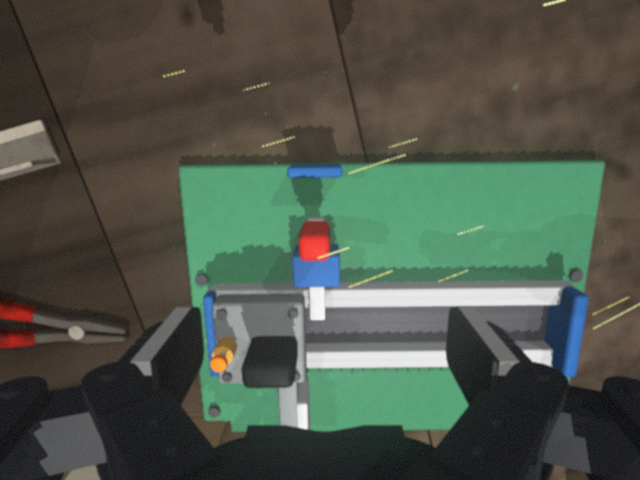

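The wrist view shows the lock's bright top face at about (314,247), the handle top at about (269,372) and the pin head at (222,362).

```bash
python3 - <<'E'
from h import *
a=load("top0");b=load("scene0");w=load("w1")
print("lock",pt(w,314,250),tri(a,(360.6,263.6),w,(314.5,247)),tri(b,(279,227.6),w,(314.5,247)),"low",pt(w,314,230))
print("edges",pt(w,314,241),pt(w,314,255),pt(w,303,248),pt(w,326,248))
print("hnd",pt(w,269,376),tri(a,(379.4,234.4),w,(269,374)),"pin",pt(w,220,365))
E0=[atz(w,*p,.012) for p in((181,165),(604,162))];print(E0,np.arctan2(*(E0[1]-E0[0])[:2]))
r=w["pixels"].astype(int);d=w["depth"]
m=(r[...,2]>110)&(r[...,1]<70)&(r[...,0]<70);m[:, :280]=0;m[:,360:]=0
v,u=np.nonzero(m);P=np.array([pt(w,i,j) for i,j in zip(u,v)]);t=P[P[:,2]>.086]
print("red n",len(t),t.mean(0),t.min(0),t.max(0),P[:,2].max())
E
```

```text
lock [ 0.50399633 -0.13745091  0.08933324] [ 0.50320096 -0.13821897  0.08448794] [ 0.50121605 -0.13703667  0.09170885] low [ 0.49446283 -0.13529839  0.07508102]
edges [ 0.49817232 -0.13589241  0.08979072] [ 0.50700374 -0.13823076  0.0900351 ] [ 0.50095623 -0.14386824  0.089405  ] [ 0.50469316 -0.12974965  0.08908386]
hnd [ 0.57893387 -0.18830107  0.09776673] [ 0.57618092 -0.18852706  0.09914709] pin [ 0.57134361 -0.22453591  0.08138676]
[array([ 0.43105455, -0.22862297,  0.012     ]), array([0.51208396, 0.09417092, 0.012     ])] 0.24594334663414047
red n 435 [ 0.49959514 -0.13753869  0.08874174] [ 0.49342881 -0.14778797  0.08601737] [ 0.50940151 -0.1267385   0.0903134 ] 0.09031340487095985
```

```bash
python3 - <<'E'
from h import *
go([.5015,-.1375,.066],-.246+np.pi/2)
E
```

```text
t 2.65 pos [ 0.5017 -0.129   0.2116] F [-0.   0.5 -0.2] w 0.0851
turn [ 0.01 -0.16 -0.32] tooly [0.249 0.969 0.   ]
turn [-2.5000e-01 -1.0000e-02  1.7968e+02] tooly [0.249 0.969 0.   ]
shift cm (tool now) [-0.24 -0.83 14.56]
```

Call:
servo_tool:
  commands: [-0.1,-0.4,2.5,0,0,0,8.5,-0.1,-0.4,4,0,0,0,8.5,0,0,4,0,0,0,8.5,0,0,3,0,0,0,8.5,0,0,1.1,0,0,0,8.5,0,0,0,0,0,0,4,0,0,0,0,0,0,1,0,0,0,0,0,0,1,0,0,0,0,0,0,1,0,0,0,0,0,0,1]

```text
time_s: 3.9
position: [0.5032, -0.1381, 0.0675]
ee_rot: [0.391, 3.115, -0.001]
force: [-0.7, -0.2, 5.8]
gripper_width: 0.0196
grip_force: 58.9
```

Call:
servo_tool:
  commands: [0.5,0,0,0,0,0,1,0.5,0,0,0,0,0,1,0.5,0,0,0,0,0,1,0.5,0,0,0,0,0,1,0.4,0,0,0,0,0,1,0.3,0,0,0,0,0,1,0,0,0,0,0,0,1]

```text
time_s: 4.78
position: [0.4772, -0.1316, 0.0675]
ee_rot: [0.391, 3.114, -0.001]
force: [-0.3, -2.3, 7.4]
gripper_width: 0.0191
grip_force: 59.7
```

Call:
servo_tool:
  commands: [0.2,0,0,0,0,0,1,0.2,0,0,0,0,0,1,0,0,0,0,0,0,1]

```text
time_s: 5.15
position: [0.4741, -0.1309, 0.0675]
ee_rot: [0.391, 3.113, -0.002]
force: [2.1, -3.5, 5.8]
gripper_width: 0.0193
grip_force: 59.2
```

Call:
servo_tool:
  commands: [0.2,0,0,0,0,0,1,0,0,0,0,0,0,1]

```text
time_s: 5.4
position: [0.474, -0.1308, 0.0675]
ee_rot: [0.391, 3.11, -0.002]
force: [7.4, -5.3, -1.2]
gripper_width: 0.0191
grip_force: 58.7
```

Call:
servo_tool:
  commands: [0.3,0,0,0,0,0,1,0,0,0,0,0,0,1]

```text
time_s: 5.65
position: [0.4739, -0.1308, 0.0676]
ee_rot: [0.39, 3.104, -0.004]
force: [15.7, -6.6, -9.9]
gripper_width: 0.0192
grip_force: 59.4
```

Call:
servo_tool:
  commands: [-0.5,0,0,0,0,0,1,0,0,0,0,0,0,8.5,0,0,0,0,0,0,8.5,0,0,0,0,0,0,8.5,0,0,-2,0,0,0,8.5,0,0,-5,0,0,0,8.5,0,0,-4,0,0,0,8.5,0,0,0,0,0,0,8.5]

```text
time_s: 6.65
position: [0.4746, -0.1301, 0.1794]
ee_rot: [0.391, 3.111, -0.0]
force: [0.2, 0.1, 0.3]
gripper_width: 0.0848
grip_force: 0.0
```

```bash
python3 - <<'E'
from h import *
c=cap("wrist","w2")
go([.577,-.189,.19],-.246)
E
```

```text
t 6.7 pos [ 0.4732 -0.1298  0.1775] F [ 1.1 -0.6 -0.8] w 0.085
turn [ 0.15  0.12 89.79] tooly [0.247 0.969 0.   ]
turn [ -0.12   0.15 -90.21] tooly [0.247 0.969 0.   ]
shift cm (tool now) [-11.52  -3.17  -1.21]
```

View pics/w2.png

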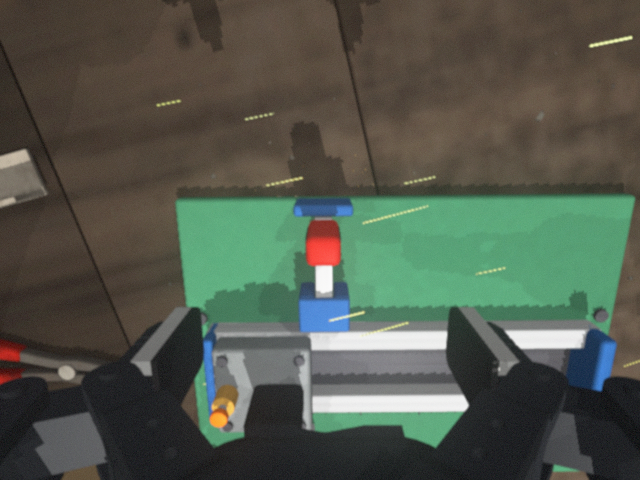

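Lock is fully out: the grip (323,243) sits at the blue stop and the blade is clear of the slide. Next I check the joint margin for the 90° turn.

```bash
python3 - <<'E'
from h import *
print(env.observe()["joints"].round(2))
w=load("w2");a=load("top0")
# height near handle / box
v,u=np.mgrid[0:480,0:640];z=a["depth"]
P=np.stack([(u-a["cx"])/a["f"]*z,(v-a["cy"])/a["f"]*z,z],-1)@a["M"][:3,:3].T+a["M"][:3,3]
m=(P[...,2]>.11)&(P[...,0]>.5)&(P[...,1]<-.05)
q=P[m];B=q-[.577,-.189,0];d=np.hypot(B[:,0],B[:,1]);i=d.argsort()[:300:60];print(q[i].round(3),d[i].round(3))
E
```

```text
[ 0.16  0.27  0.06  2.02 -0.02  0.85  1.55]
[[ 0.679 -0.223  0.181]
 [ 0.673 -0.255  0.193]
 [ 0.686 -0.24   0.184]
 [ 0.684 -0.251  0.191]
 [ 0.702 -0.212  0.171]] [0.108 0.117 0.12  0.123 0.127]
```

Call:
servo_tool:
  commands: [0,0,-1,0,0,10,8.5,0,0,-0.5,0,0,10,8.5,0,0,0,0,0,10,8.5,0,0,0,0,0,10,8.5,0,0,0,0,0,10,8.5,0,0,0,0,0,10,8.5,0,0,0,0,0,10,8.5,0,0,0,0,0,10,8.5,0,0,0,0,0,10,8.5,0,0,0,0,0,0,8.5]

```text
time_s: 7.95
position: [0.4713, -0.1294, 0.1898]
ee_rot: [-2.478, -1.928, 0.004]
force: [0.0, 0.4, 0.5]
gripper_width: 0.0846
grip_force: 0.0
```

```bash
python3 - <<'E'
from h import *
print(env.observe()["joints"].round(2));go([.577,-.190,.19],-.246)
E
```

```text
[-0.05  0.26  0.31  2.02 -0.1   0.89  0.06]
t 7.95 pos [ 0.4713 -0.1294  0.1898] F [0.  0.4 0.5] w 0.0846
turn [-0.17  0.03 -0.12] tooly [ 0.969 -0.245 -0.003]
turn [5.0000e-02 2.7000e-01 1.7988e+02] tooly [ 0.969 -0.245 -0.003]
shift cm (tool now) [-3.28 11.73 -0.05]
```

Call:
servo_tool:
  commands: [-0.8,3,0,0,0,0,8.5,-0.8,3,0,0,0,0,8.5,-0.8,3,0,0,0,0,8.5,-0.9,2.7,0,0,0,0,8.5,0,0,0,0,0,0,8.5]

```text
time_s: 8.57
position: [0.5782, -0.1919, 0.19]
ee_rot: [-2.478, -1.93, 0.002]
force: [-0.1, 0.2, -0.5]
gripper_width: 0.0851
grip_force: 0.0
```

```bash
python3 - <<'E'
from h import *
c=cap("wrist","w3");cap("top","top3")
go([.577,-.190,.078],-.246)
E
```

```text
t 8.675 pos [ 0.5766 -0.1904  0.19  ] F [0.2 0.5 0.1] w 0.0849
turn [-0.15 -0.   -0.1 ] tooly [ 0.969 -0.245 -0.003]
turn [ -0.     0.24 179.9 ] tooly [ 0.969 -0.245 -0.003]
shift cm (tool now) [ 0.05  0.06 11.2 ]
```

View pics/w3.png

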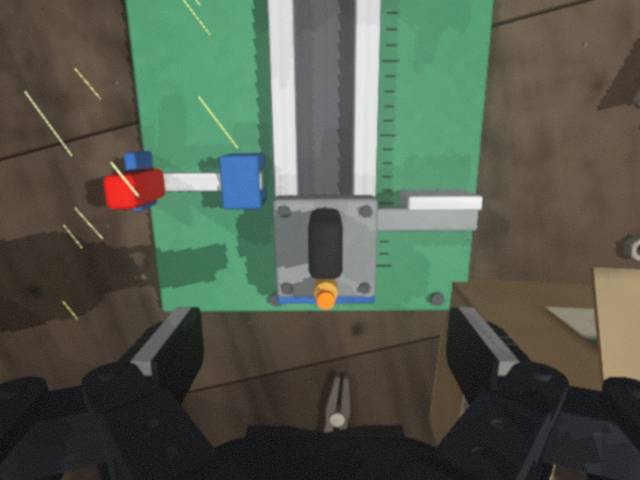

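The handle top is centred at about (325,240) between the fingers; the box corner at (455,287) needs a clearance check before I go down.

```bash
python3 - <<'E'
from h import *
w=load("w3")
for p in((460,292),(460,310),(500,292),(570,292),(440,400),(603,275)):print(p,pt(w,*p).round(3))
print("hnd",atz(w,325,242,.098),[pt(w,325,v).round(3) for v in(215,230,250,265,272)])
R=Ro.from_rotvec(env.observe()["ee_rot"]);P=env.observe()["position"]
for p in((460,292),(500,292),(440,400)):print("tool",(R.inv().apply(pt(w,*p)-P)).round(3))
E
```

```text
(460, 292) [ 0.666 -0.264  0.033]
(460, 310) [ 0.625 -0.192  0.197]
(500, 292) [ 0.696 -0.273  0.03 ]
(570, 292) [ 0.75  -0.289  0.024]
(440, 400) [ 0.636 -0.361  0.023]
(603, 275) [ 0.689 -0.207  0.167]
hnd [ 0.58126883 -0.18467983  0.098     ] [array([ 0.584, -0.173,  0.082]), array([ 0.583, -0.178,  0.098]), array([ 0.58 , -0.189,  0.098]), array([ 0.578, -0.198,  0.098]), array([ 0.577, -0.202,  0.098])]
tool [-0.05   0.105  0.157]
tool [-0.051  0.136  0.16 ]
tool [-0.151  0.1    0.167]
```

Call:
servo_tool:
  commands: [0.2,0.2,2.5,0,0,0,8.5,0.1,0,3.5,0,0,0,8.5,0,0,3,0,0,0,8.5,0,0,2,0,0,0,8.5,0,0,0.8,0,0,0,8.5,0,0,0,0,0,0,4,0,0,0,0,0,0,1,0,0,0,0,0,0,1,0,0,0,0,0,0,1,0,0,0,0,0,0,1]

```text
time_s: 9.93
position: [0.5795, -0.1881, 0.0742]
ee_rot: [-2.479, -1.928, 0.001]
force: [-5.0, 1.9, 7.5]
gripper_width: 0.0193
grip_force: 60.7
```

```bash
python3 - <<'E'
from h import *
s=env.observe();go([.578,-.189,.073],-.246);print(s["grip_force"],s["torque"].round(2))
E
```

```text
t 9.925 pos [ 0.5795 -0.1881  0.0742] F [-5.   1.9  7.5] w 0.0193
turn [-0.09 -0.01 -0.17] tooly [ 0.969 -0.246 -0.002]
turn [-2.0000e-02  1.4000e-01  1.7983e+02] tooly [ 0.969 -0.246 -0.002]
shift cm (tool now) [-0.13 -0.12  0.12]
60.71513235569 [0.19 0.84 0.36]
```

Call:
servo_tool:
  commands: [0.3,-0.15,0,0,0,0,1,0.6,0,0,0,0,0,1,0.8,0,0,0,0,0,1,0.8,0,0,0,0,0,1,0.8,0,0,0,0,0,1,0.6,0,0,0,0,0,1,0.4,0,0,0,0,0,1,0.2,0,0,0,0,0,1,0,0,0,0,0,0,1]

```text
time_s: 11.05
position: [0.5905, -0.1436, 0.0742]
ee_rot: [2.48, 1.928, 0.001]
force: [-3.4, 0.5, 7.6]
gripper_width: 0.0193
grip_force: 60.7
```

```bash
cat >> h.py <<'E'
def st():
    s=env.observe();e=np.array([np.sin(.246),np.cos(.246),0]);n=np.array([np.cos(.246),-np.sin(.246),0])
    d=s["position"]-np.array([.5795,-.1881,.0742])
    print("t",round(s["time_s"],2),"travel",(d@e*1e3).round(2),"lat",(d@n*1e3).round(2),"Fy",(s["force"]@e).round(2),"Fx",(s["force"]@n).round(2),"T",s["torque"].round(2),"grip",s["grip_force"],s["gripper_width"])
E
python3 -c "
from h import *
st();st()"
```

```text
t 11.05 travel 45.84 lat -0.21 Fy -0.31 Fx -3.44 T [0.02 0.55 0.3 ] grip 60.749452114105225 0.01928267720196778
t 11.05 travel 45.84 lat -0.21 Fy -0.31 Fx -3.44 T [0.02 0.55 0.3 ] grip 60.749452114105225 0.01928267720196778
```

Call:
servo_tool:
  commands: [0.15,0,0,0,0,0,1,0.15,0,0,0,0,0,1]

```text
time_s: 11.3
position: [0.591, -0.1413, 0.0742]
ee_rot: [2.48, 1.928, 0.0]
force: [-2.5, -1.6, 8.5]
gripper_width: 0.0194
grip_force: 60.9
```

Call:
servo_tool:
  commands: [0.15,0,0,0,0,0,1,0.15,0,0,0,0,0,1]

```text
time_s: 11.55
position: [0.5917, -0.1384, 0.0742]
ee_rot: [2.48, 1.928, 0.0]
force: [-3.3, -1.3, 7.7]
gripper_width: 0.0194
grip_force: 60.8
```

Call:
servo_tool:
  commands: [0.15,0,0,0,0,0,1,0.15,0,0,0,0,0,1]

```text
time_s: 11.8
position: [0.5924, -0.1355, 0.0742]
ee_rot: [2.48, 1.928, 0.0]
force: [-3.1, -0.6, 7.8]
gripper_width: 0.0193
grip_force: 60.8
```

Call:
servo_tool:
  commands: [0.15,0,0,0,0,0,1,0.15,0,0,0,0,0,1]

```text
time_s: 12.05
position: [0.5932, -0.1326, 0.0743]
ee_rot: [2.48, 1.928, 0.0]
force: [-2.8, -0.5, 7.7]
gripper_width: 0.0197
grip_force: 60.8
```

Call:
servo_tool:
  commands: [0.15,0,0,0,0,0,1,0.15,0,0,0,0,0,1]

```text
time_s: 12.3
position: [0.5939, -0.1297, 0.0742]
ee_rot: [2.48, 1.928, 0.0]
force: [-2.5, -1.0, 8.5]
gripper_width: 0.0193
grip_force: 60.9
```

Steady friction of about 2 N, no notch yet (travel about 60 mm).

Call:
servo_tool:
  commands: [0.15,0,0,0,0,0,1,0.15,0,0,0,0,0,1]

```text
time_s: 12.55
position: [0.5946, -0.1267, 0.0742]
ee_rot: [2.48, 1.928, 0.0]
force: [-3.8, -0.7, 8.5]
gripper_width: 0.0193
grip_force: 60.9
```

Call:
servo_tool:
  commands: [0.15,0,0,0,0,0,1,0.15,0,0,0,0,0,1]

```text
time_s: 12.8
position: [0.5953, -0.1238, 0.0742]
ee_rot: [2.48, 1.928, 0.0]
force: [-3.3, -1.0, 7.7]
gripper_width: 0.0192
grip_force: 60.9
```

Call:
servo_tool:
  commands: [0.15,0,0,0,0,0,1,0.15,0,0,0,0,0,1]

```text
time_s: 13.05
position: [0.5961, -0.1209, 0.0742]
ee_rot: [2.48, 1.928, 0.0]
force: [-4.0, -1.3, 8.8]
gripper_width: 0.0198
grip_force: 60.9
```

Call:
servo_tool:
  commands: [0.15,0,0,0,0,0,1,0.15,0,0,0,0,0,1]

```text
time_s: 13.3
position: [0.5968, -0.118, 0.0742]
ee_rot: [2.48, 1.928, 0.0]
force: [-3.1, -0.7, 8.9]
gripper_width: 0.0192
grip_force: 60.9
```

Call:
servo_tool:
  commands: [0.15,0,0,0,0,0,1,0.15,0,0,0,0,0,1]

```text
time_s: 13.55
position: [0.5975, -0.115, 0.0742]
ee_rot: [-2.48, -1.928, -0.0]
force: [-3.6, 0.3, 9.2]
gripper_width: 0.0192
grip_force: 60.9
```

Call:
servo_tool:
  commands: [0.15,0,0,0,0,0,1,0.15,0,0,0,0,0,1]

```text
time_s: 13.8
position: [0.5983, -0.1116, 0.0742]
ee_rot: [-2.48, -1.928, -0.001]
force: [-3.2, 1.3, 8.7]
gripper_width: 0.0193
grip_force: 60.9
```

Draw-in has begun; finer steps now.

Call:
servo_tool:
  commands: [0.1,0,0,0,0,0,1,0,0,0,0,0,0,1]

```text
time_s: 14.05
position: [0.5989, -0.1096, 0.0742]
ee_rot: [-2.479, -1.929, -0.002]
force: [-2.4, 1.9, 8.8]
gripper_width: 0.0194
grip_force: 60.8
```

Call:
servo_tool:
  commands: [0.1,0,0,0,0,0,1,0,0,0,0,0,0,1]

```text
time_s: 14.3
position: [0.5991, -0.1085, 0.0742]
ee_rot: [-2.479, -1.928, -0.002]
force: [-3.6, 1.8, 8.1]
gripper_width: 0.0192
grip_force: 60.8
```

Call:
servo_tool:
  commands: [0.1,0,0,0,0,0,1,0,0,0,0,0,0,1]

```text
time_s: 14.55
position: [0.5993, -0.1075, 0.0742]
ee_rot: [-2.478, -1.929, -0.002]
force: [-2.6, 2.3, 8.7]
gripper_width: 0.0194
grip_force: 60.8
```

Call:
servo_tool:
  commands: [0.1,0,0,0,0,0,1,0,0,0,0,0,0,1]

```text
time_s: 14.8
position: [0.5994, -0.1071, 0.0742]
ee_rot: [-2.479, -1.928, -0.001]
force: [-2.9, 1.2, 8.9]
gripper_width: 0.0194
grip_force: 60.9
```

```bash
python3 - <<'E'
from h import *
st();c=cap("scene","s1")
A=cv2.resize(c["pixels"][195:285,265:385],None,fx=6,fy=6,interpolation=2);cv2.imwrite("pics/s1z.png",A)
E
```

```text
t 14.8 travel 83.38 lat -0.4 Fy 0.41 Fx -3.12 T [0.17 0.68 0.28] grip 60.885740518569946 0.019370346649829707
```

View pics/s1z.png

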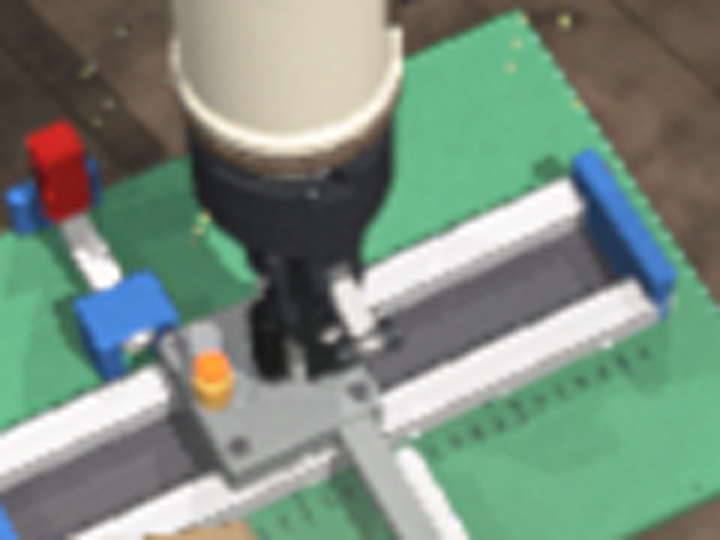

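The pin head is visible at crop (212,375), i.e. pixel (300,257), and the lock is still fully out. I'll step again, then compare the pin's height to its initial value.

Call:
servo_tool:
  commands: [0.1,0,0,0,0,0,1,0,0,0,0,0,0,1]

```text
time_s: 15.1
position: [0.5995, -0.1068, 0.0742]
ee_rot: [-2.48, -1.928, -0.001]
force: [-3.8, 0.5, 9.0]
gripper_width: 0.0195
grip_force: 60.9
```

```bash
cat >> h.py <<'E'
def pin(c,u0,v0):
    p=c["pixels"].astype(int);m=np.zeros(p.shape[:2],bool);m[v0-9:v0+10,u0-8:u0+9]=1
    m&=(p[...,2]>150)&(p[...,1]>60)&(p[...,0]<70)
    v,u=np.nonzero(m);f=c["f"];z=c["depth"][v,u]
    P=np.c_[(u-c["cx"])/f*z,(v-c["cy"])/f*z,z]@c["M"][:3,:3].T+c["M"][:3,3]
    q=P[P[:,2]>.06]; print("pin n",len(q),"z pct",np.percentile(q[:,2],[50,75,90,97]).round(4))
E
python3 - <<'E'
from h import *
st();pin(load("scene0"),268,270);pin(load("s1"),300,257);pin(cap("scene","s2"),300,257)
E
```

```text
t 15.1 travel 83.75 lat -0.4 Fy -0.44 Fx -3.81 T [-0.    0.77  0.39] grip 60.93377888202667 0.01947321158756776
pin n 5 z pct [0.0821 0.0823 0.0829 0.0833]
pin n 15 z pct [0.0784 0.0794 0.0815 0.0822]
pin n 13 z pct [0.0778 0.0794 0.0815 0.0818]
```

Call:
servo_tool:
  commands: [0.1,0,0,0,0,0,1,0,0,0,0,0,0,1,0,0,0,0,0,0,1]

```text
time_s: 15.52
position: [0.5997, -0.106, 0.0742]
ee_rot: [-2.48, -1.928, -0.0]
force: [-3.4, -0.3, 9.4]
gripper_width: 0.0194
grip_force: 60.9
```

```bash
python3 - <<'E'
from h import *
st();pin(cap("scene","s3"),300,257)
E
```

```text
t 15.53 travel 84.51 lat -0.39 Fy -1.09 Fx -3.23 T [-0.07  0.74  0.32] grip 60.926050543785095 0.019416311054407782
pin n 16 z pct [0.0779 0.0814 0.0835 0.6628]
```

Call:
servo_tool:
  commands: [0.05,0,0,0,0,0,1,0,0,0,0,0,0,1]

```text
time_s: 15.82
position: [0.5998, -0.1058, 0.0742]
ee_rot: [-2.48, -1.928, -0.0]
force: [-3.5, -1.1, 8.8]
gripper_width: 0.0193
grip_force: 61.0
```

Call:
servo_tool:
  commands: [0.05,0,0,0,0,0,1,0,0,0,0,0,0,1]

```text
time_s: 16.08
position: [0.5998, -0.1056, 0.0742]
ee_rot: [2.48, 1.928, -0.0]
force: [-3.5, -1.5, 8.6]
gripper_width: 0.0194
grip_force: 61.0
```

```bash
python3 - <<'E'
from h import *
st();pin(cap("scene","s4"),300,257)
E
```

```text
t 16.07 travel 84.98 lat -0.37 Fy -2.35 Fx -3.02 T [-0.28  0.82  0.41] grip 60.979270935058594 0.019402792175600248
pin n 15 z pct [0.0786 0.0801 0.0804 0.0808]
```

Call:
servo_tool:
  commands: [0,0,0,0,0,0,1,0,0,0,0,0,0,1,0,0,0,0,0,0,1,0,0,0,0,0,0,1]

```text
time_s: 16.62
position: [0.5998, -0.1056, 0.0742]
ee_rot: [2.48, 1.928, -0.0]
force: [-3.4, -1.5, 8.2]
gripper_width: 0.0196
grip_force: 61.0
```

```bash
python3 - <<'E'
from h import *
st();c=cap("scene","s5")
P=c["M"];
a=load("scene0")
# pin top: height of orange top by ray geometry: view crops side by side
A=cv2.resize(a["pixels"][250:290,250:300],None,fx=7,fy=7,interpolation=2);B=cv2.resize(c["pixels"][237:277,282:332],None,fx=7,fy=7,interpolation=2)
cv2.imwrite("pics/cmp.png",np.hstack([A,B]))
E
```

```text
t 16.62 travel 84.96 lat -0.37 Fy -2.28 Fx -2.94 T [-0.2   0.82  0.29] grip 60.98134517669678 0.019594571299494244
```

View pics/cmp.png

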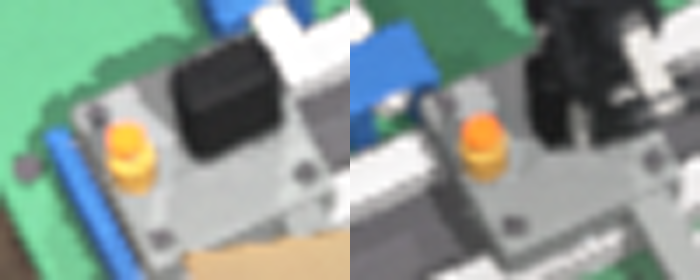

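The comparison shows the pin head (485,132) sitting lower on its bush than at the start (127,140). The pin has dropped, the slide is still, and the grip is holding.

```bash
python3 -c "
from bench import env
print(env.close_job())"
```

```text
the job is handed in; nothing more can be done
None
```

The transport lock is pulled to its end stop and the slide is held still in its notch at about 85 mm travel, with the pin visibly dropped and the handle still gripped; I handed the job in at 16.6 s, and no verdict came back.

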